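Index the black sprocket three clicks

ROBOT

A 7-joint arm with a two-finger parallel gripper is mounted at the origin on the work surface. World frame = base frame: x ahead of the robot, y to its left, z up, the work surface at z = 0. Lengths are in mm, angles in degrees, forces in N, time in s.
With the tool pointing down it reaches from about 400 to 850 mm from the base axis. Payload 10.4 kg.
Tool frame: the origin (TCP) lies midway between the tips of the shut fingers; the grasp point (between the pads) lies 19 mm behind it (robot.grasp_offset is the distance from the TCP to the grasp point, in mm); z points along the fingers, y is the direction in which the jaws open and shut (so a half turn about z gives the same grasp; the last joint's range is limited). The gripper opens to 87 mm and grips with 3 to 60 N. Pads are 19 mm wide; open, the fingers measure 117 mm over their backs; the gripper's body (75 mm by 190 mm) begins 51 mm behind the grasp point.
Start: joints at [-78.358, 19.034, -3.707, 83.658, 1.238, 77.344, -5.071], TCP at [139.914, 609.16, 222.576] pointing down, gripper open.
Joint ranges: [-148.97, 148.97], [-28.65, 121.19], [-84.17, 76.75], [9.2, 138.47], [-72.65, 252.65], [3.7, 117.97], [-149.18, 149.18]. Speed limits (degrees/s): [127.2, 127.2, 159.86, 159.86, 180, 180, 180].

INTERFACE

Orientations are given as [roll, pitch, yaw] about the fixed x, y, z axes, in that order (R = Rz(yaw) Ry(pitch) Rx(roll)).
In Python, from cell import readout, viewer, order, robot gives the robot as it stands.
- The arm moves only by the tool servo_tool, never from a script. Its argument "series" is a list of rows, each a list of 3 entries, a list of its own where there are three numbers: the shift along the tool's x, y, z in m, then the turn about the tool's z in degrees, then the finger opening in m, from 0 to 0.087. A call has 1 to 8 rows; each row shifts and turns the commanded pose from where the row before left it, along the tool's axes as they then stand; what a row does not reach is not made up. A row lasts 1/12 s, in which the tool goes at most 41.7 mm and 7.16 degrees, less where a joint would pass 70% of its speed; a pose out of reach is approached as far as the arm can. A call with a gripper value outside its range is refused whole. The fingers move at their own pace and stop on an object; "newtons" is the grip in N (left out, the last holds). Time passes only in rows, so rows that do not move let the fingers close. It gives the time, the measured TCP pose, the force and the opening at its end, in the units of the state.
- readout.get_state(): the state, without advancing time (a new reading comes with each control period).
- viewer.grab_frame(name): name is "scene" or "top" or "wrist"; returns a dict with "pixels" (420x560x3 uint8, red, green, blue), "fx", "fy", "cx", "cy" (pixels), "k1" (the pictures are not rectified: a ray, as slopes to the right and down, at radius r is drawn at 1 + k1 r^2 times it, then the intrinsics apply), "position" and "rotation" of the camera in the world; the wrist camera has in their place "mount" (4x4, takes a point from camera to tool coordinates, whose origin is the TCP and whose axes are the flange's). Camera axes: x right, y up, looking along -z (the intrinsics and any distortion apply to the point x, -y, -z); pixel columns grow to the right and rows downward; lengths in mm; the calibration is good to about 2 mm. A picture is of the moment at which its call begins: read the wrist's pose just before it. There is no depth.
- order.close_job(): hands the job in, once; it reports no verdict.
The state is a dict: "clock": time; "joints": joint angles; "qvel": joint speeds; "joint_efforts": joint torques, N m; "ee_pos": TCP position; "eef_rot": TCP orientation; "ft_force": force on the tool from outside, world axes, zero at the start; "ft_torque": the same for the moment, N m; "gripper_width": finger opening in mm.
Only numpy, scipy, OpenCV 4.12 (cv2) and the standard library are available. Lean on these libraries where they do the work, as an engineer would, in place of code of your own. Each camera call takes 0.05 s, during which the arm holds its last target. There are 200 camera calls.

TASK

Two indexing heads stand on the workshop bench, one holding a black toothed sprocket and the other a gold-coloured hub flange. Turn the knob of the head that holds the black sprocket three clicks clockwise, seen from above, so that the next of the sprocket's five bolt holes comes to the pointer, and let go of it. Leave the dial of the gold hub where it is.

Things in the scene. Friction and masses are not known exactly. Their poses are not given: they have to be found in the camera images.
- sprocket_grip (a point): Point on the turning axis of the sprocket's knob, mid-bar, 91 mm above the bench. The knob is a red upright bar, 56 long, 14 thick, 65 to 109 mm above the bench, on a black sprocket (115 mm across, top at 59 mm) turning with it on a fixed blue drum (160 mm across, 46 high). z up, x along the bar to its end with a white dash, y across the 14 mm; they turn with it. Start: x ahead within 30 degrees.
- sprocket_knob (a joint): Turn of the sprocket's knob, rad: 0 at the start, growing clockwise seen from above; stops at -1.4 and 4.0. 15 clicks a turn: one is 24 degrees (0.419 rad), three are 1.257 rad. Getting over a click takes about 0.12 N m; let go, the knob springs to the nearest click. At 0 the sprocket's yellow tooth is at the red pointer on the drum's far rim (pointer top at 47 mm).
- hub_grip (a point): The same point and axes of the other head's knob: an equal drum and an equal red bar knob, but holding a gold-coloured hub flange with six holes, 118 mm across, instead of the black sprocket. Either head may stand left or right. A 42 mm steel disc, top at 65 mm, lies under the bar on both heads.
- hub_knob (a joint): Turn of the hub's knob, rad: 0 at the start, growing clockwise seen from above, with the same clicks. To be left at 0.
Mind the look-alikes: they are no part of the job. What is shaped like the part that bears hub_grip but turquoise is not meant. What is shaped like the part that bears sprocket_grip but turquoise is not meant.

How it is judged (in metres and radians):
At the end, for the whole second after the job is handed in: The sprocket's knob rests three clicks (72 degrees, within 10) clockwise of its start, and the hub's knob is still at its start within 10 degrees (value of joint sprocket_knob between 1.08 and 1.43 rad and velocity of joint sprocket_knob between -0.1 and 0.1 rad/s and value of joint hub_knob between -0.18 and 0.18 rad); the robot touches nothing.
It fails at once if the hub's knob is turned out of its click (over 17 degrees) (value of joint hub_knob above 0.3 rad or value of joint hub_knob below -0.3 rad).
It also fails if it takes over 35 s, if anything falls off the work surface, if the arm or the gripper's body presses on something with over 40 N, if the wrist force passes 120 N, or if a joint passes its speed limit or range.

## Working session

There is one attempt and no reset: what is moved stays moved. The work goes in short steps, Python scripts to look and compute and a tool call to move; the robot and the scene stay as the last step left them, time stands still between calls to the robot, and variables do not carry over. Pictures are saved under pics/ and viewed, about 8 in all and at most 12, crops included, and the job is handed in when it is done.

Besides the shell and the picture viewer there is one more tool, called after ">>>" in YAML: its name, and indented under it one key for each argument. servo_tool: Moves the arm, as the interface text tells. Its arguments: {"type":"object","properties":{"series":{"type":"array","items":{"type":"array"}},"newtons":{"type":"number"}},"required":["series"]}

```bash
mkdir -p pics; cat > h.py <<'E'
import numpy as np, cv2
from cell import readout, viewer, order, robot
from scipy.spatial.transform import Rotation as R
def cam(name):
    s=readout.get_state(); f=viewer.grab_frame(name)
    if 'mount' in f:
        T=np.eye(4); T[:3,:3]=R.from_euler('xyz',s['eef_rot'],degrees=True).as_matrix(); T[:3,3]=s['ee_pos']
        M=T@np.array(f['mount']); f['position']=M[:3,3]; f['rotation']=M[:3,:3]
    return f
def save(f,fn,crop=None,k=1):
    p=f['pixels'][...,::-1]
    if crop: x0,y0,x1,y1=crop; p=p[y0:y1,x0:x1]
    cv2.imwrite(fn,cv2.resize(p,None,fx=k,fy=k,interpolation=cv2.INTER_CUBIC))
def ray(f,uv,z):
    K=np.array([[f['fx'],0,f['cx']],[0,f['fy'],f['cy']],[0,0,1.]])
    n=cv2.undistortPoints(np.array([[uv]],float),K,np.array([f['k1'],0,0,0.]))[0,0]
    d=np.array(f['rotation'])@np.array([n[0],-n[1],-1]); c=np.array(f['position'])
    return c+d*(z-c[2])/d[2]
E
python3 - <<'E'
from h import *
print(readout.get_state())
a=cam('scene');b=cam('top')
save(a,'pics/s.png');save(b,'pics/t.png')
np.save('pics/t.npy',b,allow_pickle=True);np.save('pics/s.npy',a,allow_pickle=True)
print(b['position'],b['rotation'],b['fx'],b['k1'],a['position'])
E
```

```text
{'clock': 0.0, 'joints': array([-78.35771745,  19.07166587,  -3.70689644,  83.70437857,
         1.23943827,  77.34425852,  -5.07120423]), 'qvel': array([-0.10422637, -0.02871149,  0.0253106 ,  0.059738  ,  0.14008554,
        0.06109233, -0.02846511]), 'joint_efforts': array([ 2.77789804e-04, -6.23264909e+01,  2.50001944e-02, -3.89891911e+01,
       -6.13085506e-02,  3.98086687e-02,  1.48921290e-04]), 'ee_pos': array([139.85918051, 608.760519  , 221.77087138]), 'eef_rot': array([-1.79919793e+02,  5.57409143e-03,  1.67063756e+02]), 'ft_force': array([-0.36282963,  0.38144913,  0.3142192 ]), 'ft_torque': array([ 0.02250958,  0.00619129, -0.00208702]), 'gripper_width': 87.01854492483231}
[423.49653451  21.87445326 921.20709439] [  4.22750422  -0.3380622  -88.34228153] 386.65718389202004 -0.06018782896795641 [ 901.10357759 -379.21589855 1047.44304816]
```

View pics/t.png

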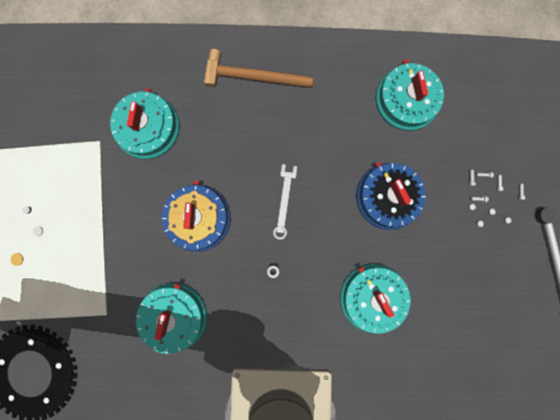

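View pics/s.png

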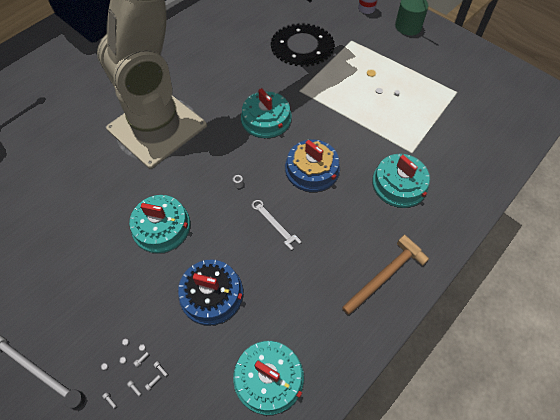

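Top view: the blue drum with black sprocket is at (391,194). The look-alikes are turquoise, sprocket-shaped at (410,95) and (376,299), and hub-shaped at (143,122) and (171,318). The gold hub on a blue drum is at (195,216), and a loose black sprocket lies at (30,373). My choice is (391,194), which I'll check in a crop while measuring it.

```bash
sed -i "s/^    return f$/    else: f['rotation']=R.from_euler('xyz',f['rotation'],degrees=True).as_matrix()\n    return f/" h.py
python3 - <<'E'
from h import *
for nm,c,cr in(('top',(391,194),(340,145,445,245)),('scene',(210,290),(160,240,265,340))):
    f=cam(nm); p=f['pixels']; hsv=cv2.cvtColor(p,cv2.COLOR_RGB2HSV)
    box=np.zeros(p.shape[:2],np.uint8); cv2.circle(box,c,42,255,-1)
    def big(m):
        m=cv2.bitwise_and(m,box); n,l,s,ce=cv2.connectedComponentsWithStats(m)
        i=1+np.argmax(s[1:,4]); return (l==i).astype(np.uint8)
    red=big(cv2.inRange(hsv,(0,130,60),(8,255,255))|cv2.inRange(hsv,(172,130,60),(180,255,255)))
    blue=cv2.bitwise_and(cv2.inRange(hsv,(100,100,50),(125,255,255)),box)
    el=cv2.fitEllipse(cv2.convexHull(np.argwhere(blue)[:,::-1].astype(np.float32)))
    print(nm,'blue ellipse',el,'->z46',ray(f,el[0],46).round(1), 'z23',ray(f,el[0],23).round(1))
    bright=((hsv[...,2]>185)&(red>0)).astype(np.uint8)
    rr=cv2.minAreaRect(np.argwhere(red)[:,::-1].astype(np.float32))
    print('red',rr,red.sum(),[ray(f,q,109)[:2].round(1) for q in cv2.boxPoints(rr)])
    V=hsv[...,2][red>0]; print(np.percentile(V,[5,25,50,75,95]))
    y=big(cv2.inRange(hsv,(20,120,120),(35,255,255))); q=np.argwhere(y>0).mean(0)[::-1]; print('yellow',q,ray(f,q,59).round(1))
    print(f['position'])
    save(f,f'pics/c_{nm}.png',cr,4)
a,b=[cv2.imread(f'pics/c_{n}.png') for n in('top','scene')]
cv2.imwrite('pics/c.png',cv2.resize(np.hstack([a[:400],b[:400]]),(800,380)))
E
```

```text
top blue ellipse ((390.5301818847656, 195.68980407714844), (66.27139282226562, 69.1545181274414), 78.51509094238281) ->z46 [ 525.5 -237.8   46. ] z23 [ 528.2 -244.7   23. ]
red ((400.300048828125, 192.09999084472656), (27.280029296875, 12.074766159057617), 63.43495178222656) 265 [array([ 546.1, -215.3]), array([ 558.5, -238.5]), array([ 506.9, -265.1]), array([ 494.7, -241.8])]
[ 72.  78. 112. 210. 225.]
yellow [385.53333333 174.6       ] [ 571.7 -222.3   59. ]
[423.49653451  21.87445326 921.20709439]
scene blue ellipse ((209.81829833984375, 291.98162841796875), (64.18291473388672, 65.33798217773438), 19.343229293823242) ->z46 [ 540.9 -249.3   46. ] z23 [ 532.6 -246.3   23. ]
red ((205.40286254882812, 280.8691711425781), (26.976287841796875, 10.841414451599121), 14.74356460571289) 235 [array([ 516. , -272.2]), array([ 501.4, -251. ]), array([ 557.4, -221. ]), array([ 571.2, -242.3])]
[ 70.   83.   91.  200.  208.3]
yellow [226.33333333 290.53333333] [ 571.4 -221.5   59. ]
[ 901.10357759 -379.21589855 1047.44304816]
```

View pics/c.png

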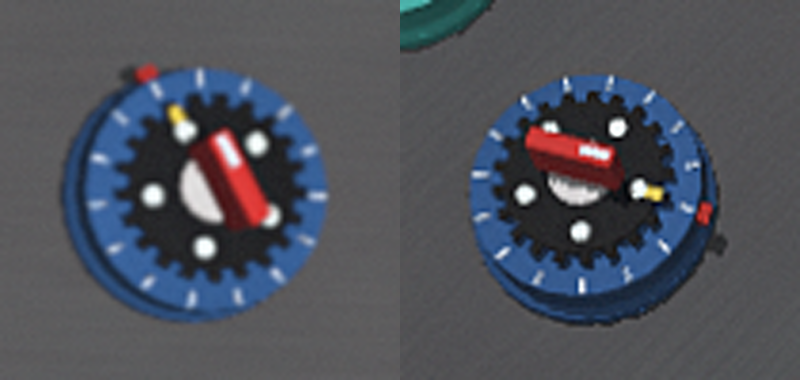

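The crop confirms it: black sprocket, five white holes, yellow tooth next to the red pointer, and a red bar with its white dash at the far end. Next I'll measure the bar's top face in both views.

```bash
python3 - <<'E'
from h import *
for nm,c in(('top',(399,190)),('scene',(206,279))):
    f=cam(nm); hsv=cv2.cvtColor(f['pixels'],cv2.COLOR_RGB2HSV)
    box=np.zeros(hsv.shape[:2],np.uint8); cv2.circle(box,c,18,255,-1)
    m=cv2.inRange(hsv,(0,110,140),(10,255,255))|cv2.inRange(hsv,(170,110,140),(180,255,255))
    m&=box; n,l,s,ce=cv2.connectedComponentsWithStats(m); i=1+np.argmax(s[1:,4])
    rr=cv2.minAreaRect(np.argwhere(l==i)[:,::-1].astype(np.float32))
    B=np.array([ray(f,q,109)[:2] for q in cv2.boxPoints(rr)]); e=B[1:]-B[:-1]
    print(nm,rr,s[i,4],'c',B.mean(0).round(1),'len',np.linalg.norm(e,axis=1).round(1),'ang',(np.degrees(np.arctan2(e[:,1],e[:,0]))%180).round(1))
    # steel disc / black
    w=cv2.inRange(hsv,(0,0,0),(180,90,50)); cv2.circle(box,c,45,255,-1); 
    d=np.zeros_like(box); cc={'top':(390,194),'scene':(209,289)}[nm]; cv2.circle(d,cc,29,255,-1); w&=d
    el=cv2.fitEllipse(cv2.convexHull(np.argwhere(w>0)[:,::-1].astype(np.float32))); print('black',el,ray(f,el[0],59).round(1))
for y in (571.5,):pass
f=cam('top'); print('holes pts: pointer',ray(f,(378.5,164.5),47).round(1))
E
```

```text
top ((402.3000793457031, 191.10000610351562), (25.491174697875977, 5.81377649307251), 63.43495178222656) 113 c [ 528.8 -244.5] len [12.7 54.2 12.7] ang [118.   27.2 117.7]
black ((394.85791015625, 194.10935974121094), (46.797386169433594, 47.856689453125), 130.21270751953125) [ 527.9 -243.9   59. ]
scene ((204.02943420410156, 278.38238525390625), (23.040882110595703, 5.093247890472412), 14.03624439239502) 97 c [ 529.8 -244.8] len [12.1 54.3 12. ] ang [125.3  28.9 123.8]
black ((207.8243865966797, 286.51763916015625), (43.926414489746094, 47.309051513671875), 59.897464752197266) [ 532.  -245.1   59. ]
holes pts: pointer [ 596.7 -209.2   47. ]
```

Both views agree: the axis is at about (529, -244.5) and the bar's yaw is about 28° (yellow tooth 27.9°, pointer 27.4°). The top face measures about 54 x 13 mm against 56 x 14 given. Now moving over.

>>> servo_tool:
  series:
    - [[-0.0294,-0.0196,0],0,0.087]
    - [[-0.0294,-0.0196,0],0,0.087]
    - [[-0.0294,-0.0196,0],0,0.087]
    - [[-0.0294,-0.0196,0],0,0.087]
    - [[-0.0294,-0.0196,0],0,0.087]
    - [[-0.0294,-0.0196,0],0,0.087]
    - [[-0.0294,-0.0196,0],0,0.087]

```text
clock: 0.93
ee_pos: [310.7, 428.0, 222.7]
eef_rot: [180.0, -0.0, 167.1]
ft_force: [0.5, 0.5, -0.6]
gripper_width: 86.9
```

>>> servo_tool:
  series:
    - [[-0.0294,-0.0196,0],0,0.087]
    - [[-0.0294,-0.0196,0],0,0.087]
    - [[-0.0294,-0.0196,0],0,0.087]
    - [[-0.0294,-0.0196,0],0,0.087]
    - [[-0.0294,-0.0196,0],0,0.087]
    - [[-0.0294,-0.0196,0],0,0.087]
    - [[-0.0294,-0.0196,0],0,0.087]

```text
clock: 1.52
ee_pos: [480.6, 248.1, 222.8]
eef_rot: [180.0, 0.0, 167.1]
ft_force: [0.3, 1.2, -0.9]
gripper_width: 87.1
```

>>> servo_tool:
  series:
    - [[-0.0113,-0.0336,0],0,0.087]
    - [[-0.0113,-0.0336,0],0,0.087]
    - [[-0.0113,-0.0336,0],0,0.087]
    - [[-0.0113,-0.0336,0],0,0.087]
    - [[-0.0113,-0.0336,0],0,0.087]
    - [[-0.0113,-0.0336,0],0,0.087]
    - [[-0.0113,-0.0336,0],0,0.087]

```text
clock: 2.1
ee_pos: [503.9, 0.9, 222.8]
eef_rot: [180.0, 0.0, 167.1]
ft_force: [1.4, 0.6, -0.3]
gripper_width: 86.8
```

>>> servo_tool:
  series:
    - [[-0.0113,-0.0336,0],0,0.087]
    - [[-0.0113,-0.0336,0],0,0.087]
    - [[-0.0113,-0.0336,0],0,0.087]
    - [[-0.0113,-0.0336,0],0,0.087]
    - [[-0.0113,-0.0336,0],0,0.087]
    - [[-0.0113,-0.0336,0],0,0.087]
    - [[-0.0113,-0.0336,0],0,0.087]

```text
clock: 2.68
ee_pos: [528.5, -245.9, 222.7]
eef_rot: [180.0, 0.0, 167.1]
ft_force: [0.9, 1.0, -0.2]
gripper_width: 86.8
```

>>> servo_tool:
  series:
    - [[0,0,0],7,0.087]
    - [[0,0,0],7,0.087]
    - [[0,0,0],7,0.087]
    - [[0,0,0],7,0.087]
    - [[0,0,0],7,0.087]
    - [[0,0,0],7,0.087]
    - [[0,0,0],7,0.087]
    - [[0,0,0],7,0.087]

```text
clock: 3.35
ee_pos: [528.5, -244.2, 222.5]
eef_rot: [180.0, -0.0, 110.7]
ft_force: [0.1, -0.1, 0.5]
gripper_width: 87.1
```

>>> servo_tool:
  series:
    - [[0,0,0],7,0.087]
    - [[0,0,0],7,0.087]
    - [[0,0,0],7,0.087]
    - [[0,0,0],7,0.087]
    - [[0,0,0],7,0.087]
    - [[0,0,0],7,0.087]
    - [[0,0,0],7,0.087]
    - [[0,0,0],7,0.087]

```text
clock: 4.02
ee_pos: [528.6, -244.2, 222.6]
eef_rot: [180.0, -0.0, 54.7]
ft_force: [-0.8, -0.3, -0.0]
gripper_width: 87.4
```

>>> servo_tool:
  series:
    - [[0,0,0],7,0.087]
    - [[0,0,0],7,0.087]
    - [[0,0,0],7,0.087]
    - [[0,0,0],6,0.087]
    - [[0,0,0],0,0.087]
    - [[0,0,0],0,0.087]
    - [[0,0,0],0,0.087]

```text
clock: 4.6
ee_pos: [528.6, -244.2, 222.5]
eef_rot: [-180.0, -0.0, 28.3]
ft_force: [0.3, 0.1, 0.2]
gripper_width: 87.4
```

```bash
python3 - <<'E'
from h import *
s=readout.get_state(); print(s['joints'].round(1),s['ee_pos'].round(1),s['eef_rot'].round(1))
f=cam('wrist'); save(f,'pics/w1.png')
hsv=cv2.cvtColor(f['pixels'],cv2.COLOR_RGB2HSV)
m=cv2.inRange(hsv,(0,110,140),(10,255,255))|cv2.inRange(hsv,(170,110,140),(180,255,255))
n,l,st,ce=cv2.connectedComponentsWithStats(m); i=1+np.argmax(st[1:,4])
rr=cv2.minAreaRect(np.argwhere(l==i)[:,::-1].astype(np.float32))
B=np.array([ray(f,q,109)[:2] for q in cv2.boxPoints(rr)]); e=B[1:]-B[:-1]
print(rr,B.mean(0).round(1),np.linalg.norm(e,axis=1).round(1),(np.degrees(np.arctan2(e[:,1],e[:,0]))%180).round(1))
E
```

```text
[-29.7  22.9  64.6  93.  -21.1  77.6 -24. ] [ 528.6 -244.2  222.5] [-180.    -0.    28.3]
((280.9999694824219, 208.99996948242188), (65.99998474121094, 15.999998092651367), 90.0) [ 529.2 -246.2] [12.4 54.1 13. ] [118.3  28.7 118.3]
```

View pics/w1.png

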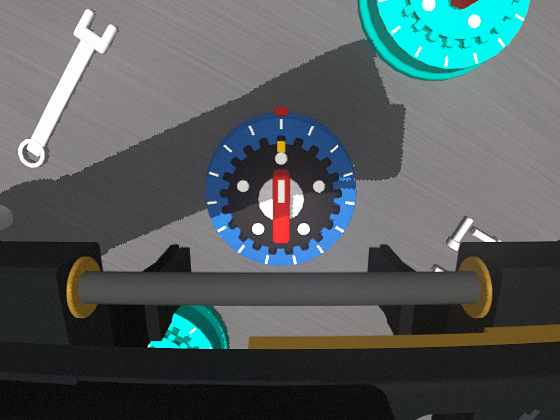

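The wrist view shows the bar centred at (281,209) and parallel to the tool x axis, with the yellow tooth (281,147) and pointer (281,111) in line. Descend, with a 1 mm correction in y.

>>> servo_tool:
  series:
    - [[0,0.001,0.03],0,0.087]
    - [[0,0,0.03],0,0.087]
    - [[0,0,0.03],0,0.087]
    - [[0,0,0.03],0,0.087]
    - [[0,0,0.015],0,0.087]
    - [[0,0,0.0135],0,0.087]
    - [[0,0,0],0,0.087]
    - [[0,0,0],0,0.087]

```text
clock: 5.32
ee_pos: [529.0, -245.4, 74.3]
eef_rot: [-180.0, 0.0, 28.1]
ft_force: [0.2, 0.4, 0.1]
gripper_width: 86.7
```

>>> servo_tool:
  newtons: 25
  series:
    - [[0,0,0],0,0.01]
    - [[0,0,0],0,0.01]
    - [[0,0,0],0,0.01]
    - [[0,0,0],0,0.01]
    - [[0,0,0],0,0.01]
    - [[0,0,0],0,0.01]
    - [[0,0,0],0,0.01]
    - [[0,0,0],0,0.01]

```text
clock: 5.98
ee_pos: [529.0, -245.2, 74.0]
eef_rot: [-180.0, -0.0, 28.1]
ft_force: [0.7, 0.5, -0.3]
gripper_width: 42.1
```

```bash
python3 -c "
from h import *
s=readout.get_state()
for k in ('joints','ee_pos','eef_rot','ft_force','ft_torque','gripper_width'): print(k,np.round(s[k],2))"
```

```text
joints [-23.63  31.67  57.03 102.12 -29.71  62.75 -18.23]
ee_pos [ 528.97 -245.15   74.03]
eef_rot [-179.99   -0.     28.07]
ft_force [ 0.71  0.47 -0.31]
ft_torque [-0.05  0.14  0.03]
gripper_width 42.1
```

>>> servo_tool:
  series:
    - [[0,0,0],0,0.01]
    - [[0,0,0],0,0.01]
    - [[0,0,0],0,0.01]
    - [[0,0,0],0,0.01]
    - [[0,0,0],0,0.01]
    - [[0,0,0],0,0.01]
    - [[0,0,0],0,0.01]
    - [[0,0,0],0,0.01]

```text
clock: 6.65
ee_pos: [529.2, -245.7, 74.0]
eef_rot: [179.9, -0.0, 28.0]
ft_force: [3.9, -3.7, -4.7]
gripper_width: 13.5
```

Gripped at 13.5 mm (the bar is 14). Turn 72° clockwise, which is positive about the tool's z.

>>> servo_tool:
  newtons: 35
  series:
    - [[0,0,0],3,0.01]
    - [[0,0,0],3,0.01]
    - [[0,0,0],3,0.01]
    - [[0,0,0],3,0.01]
    - [[0,0,0],3,0.01]
    - [[0,0,0],3,0.01]
    - [[0,0,0],3,0.01]
    - [[0,0,0],3,0.01]

```text
clock: 7.32
ee_pos: [529.2, -245.7, 74.0]
eef_rot: [179.9, -0.0, 3.9]
ft_force: [3.3, -5.0, -3.9]
gripper_width: 14.0
```

```bash
python3 -c "
from h import *
s=readout.get_state()
for k in ('joints','ee_pos','eef_rot','ft_force','ft_torque','gripper_width'): print(k,np.round(s[k],2))"
```

```text
joints [-26.7   34.85  62.31 102.22 -34.15  64.26 -39.03]
ee_pos [ 529.18 -245.74   74.04]
eef_rot [ 1.7994e+02 -3.0000e-02  3.9000e+00]
ft_force [ 3.28 -4.99 -3.93]
ft_torque [-1.1  -0.57  0.01]
gripper_width 14.0
```

>>> servo_tool:
  series:
    - [[0,0,0],3,0.01]
    - [[0,0,0],3,0.01]
    - [[0,0,0],3,0.01]
    - [[0,0,0],3,0.01]
    - [[0,0,0],3,0.01]
    - [[0,0,0],3,0.01]
    - [[0,0,0],3,0.01]
    - [[0,0,0],3,0.01]

```text
clock: 7.98
ee_pos: [529.2, -245.8, 74.1]
eef_rot: [180.0, -0.1, -20.1]
ft_force: [4.2, -5.9, -4.7]
gripper_width: 13.6
```

>>> servo_tool:
  series:
    - [[0,0,0],3,0.01]
    - [[0,0,0],3,0.01]
    - [[0,0,0],3,0.01]
    - [[0,0,0],3,0.01]
    - [[0,0,0],3,0.01]
    - [[0,0,0],3,0.01]
    - [[0,0,0],3,0.01]
    - [[0,0,0],3,0.01]

```text
clock: 8.65
ee_pos: [529.1, -245.8, 74.0]
eef_rot: [180.0, -0.1, -44.1]
ft_force: [3.2, -5.1, -4.3]
gripper_width: 13.5
```

```bash
python3 -c "
from h import *
s=readout.get_state()
for k in ('joints','ee_pos','eef_rot','ft_force','ft_torque','gripper_width'): print(k,np.round(s[k],2))
save(cam('wrist'),'pics/w2.png')"
```

```text
joints [-31.07  42.16  71.49 102.37 -43.16  68.4  -80.49]
ee_pos [ 529.13 -245.81   74.04]
eef_rot [ 1.7998e+02 -7.0000e-02 -4.4110e+01]
ft_force [ 3.15 -5.12 -4.31]
ft_torque [-1.06 -0.47  0.06]
gripper_width 13.5
```

View pics/w2.png

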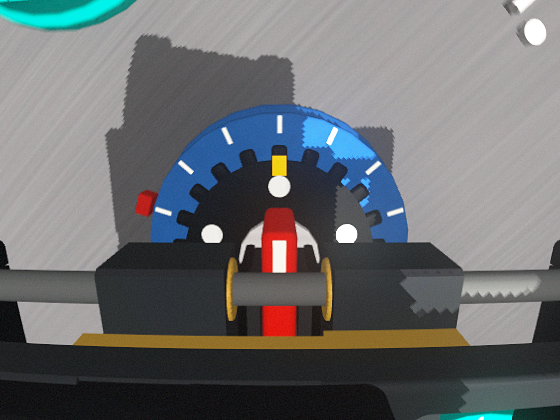

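The yellow tooth (279,165) now lies three ticks clockwise of the red pointer (146,203), and the next hole (212,234) faces the pointer. Torque about z is near zero, so the knob is in its click. Release and rise.

>>> servo_tool:
  series:
    - [[0,0,0],0,0.087]
    - [[0,0,0],0,0.087]
    - [[0,0,0],0,0.087]
    - [[0,0,0],0,0.087]
    - [[0,0,0],0,0.087]
    - [[0,0,0],0,0.087]
    - [[0,0,0],0,0.087]
    - [[0,0,0],0,0.087]

```text
clock: 9.37
ee_pos: [529.0, -245.1, 74.0]
eef_rot: [-180.0, 0.0, -43.9]
ft_force: [-0.0, 0.5, 0.2]
gripper_width: 59.1
```

>>> servo_tool:
  series:
    - [[0,0,0],0,0.087]
    - [[0,0,0],0,0.087]
    - [[0,0,0],0,0.087]
    - [[0,0,0],0,0.087]
    - [[0,0,0],0,0.087]
    - [[0,0,0],0,0.087]
    - [[0,0,-0.005],0,0.087]
    - [[0,0,-0.01],0,0.087]

```text
clock: 10.03
ee_pos: [528.5, -244.9, 88.7]
eef_rot: [180.0, 0.1, -43.9]
ft_force: [1.4, -0.2, 0.5]
gripper_width: 86.8
```

>>> servo_tool:
  series:
    - [[0,0,-0.025],0,0.087]
    - [[0,0,-0.025],0,0.087]
    - [[0,0,-0.025],0,0.087]
    - [[0,0,-0.025],0,0.087]
    - [[0,0,-0.025],0,0.087]
    - [[0,0,0],0,0.087]
    - [[0,0,0],0,0.087]
    - [[0,0,0],0,0.087]

```text
clock: 10.7
ee_pos: [528.8, -245.1, 214.0]
eef_rot: [-180.0, 0.0, -43.9]
ft_force: [0.2, -0.2, -0.8]
gripper_width: 86.5
```

```bash
python3 - <<'E'
from h import *
s=readout.get_state(); print(s['ee_pos'].round(1),s['eef_rot'].round(1),s['ft_force'].round(1),s['gripper_width'])
f=cam('wrist'); t=cam('top')
hsv=cv2.cvtColor(f['pixels'],cv2.COLOR_RGB2HSV)
m=cv2.inRange(hsv,(0,110,140),(10,255,255))|cv2.inRange(hsv,(170,110,140),(180,255,255))
box=np.zeros_like(m); cv2.circle(box,(280,210),60,255,-1); m&=box
n,l,st,ce=cv2.connectedComponentsWithStats(m); i=1+np.argmax(st[1:,4])
rr=cv2.minAreaRect(np.argwhere(l==i)[:,::-1].astype(np.float32))
B=np.array([ray(f,q,109)[:2] for q in cv2.boxPoints(rr)]); e=B[1:]-B[:-1]
print(rr,B.mean(0).round(1),(np.degrees(np.arctan2(e[:,1],e[:,0]))%180).round(1))
a=cv2.resize(f['pixels'][90:300,150:410,::-1],(400,323)); b=cv2.resize(t['pixels'][175:256,145:245,::-1],(400,323))
cv2.imwrite('pics/e.png',np.hstack([a,b]))
E
```

```text
[ 528.8 -245.1  214. ] [-180.     0.   -43.9] [ 0.2 -0.2 -0.8] 86.46393090656943
((279.5, 210.5), (69.0, 17.0), 90.0) [ 528.9 -247.1] [ 46.1 136.4  46.1]
```

View pics/e.png

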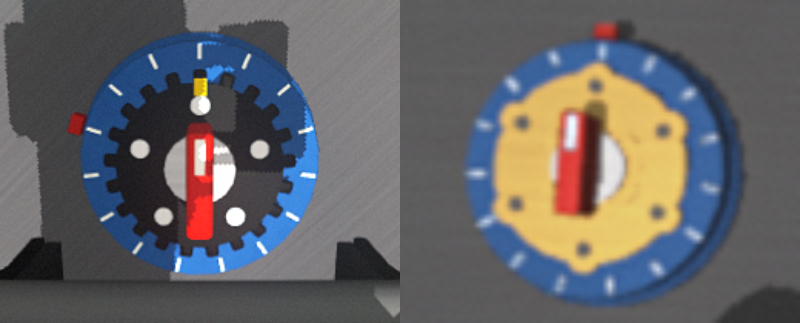

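After release the bar is at 136.4° (mod 180), which is -43.6°: 72° from its start, three ticks past the pointer. The gold hub's knob points at its pointer as before, and nothing touches the arm.

```bash
python3 -c "
from cell import order; print(order.close_job())"
```

```text
the job is handed in; nothing more can be done
None
```

I gripped the red bar of the black-sprocket head (blue drum, axis at about x 529, y -245 mm), turned it 72° clockwise, let go and rose clear. The job was handed in at about 11 s.

**Sprocket:** after release the bar measured about -43.6°, against about 28° at the start, so it turned roughly 72°. The next bolt hole faces the pointer.

**Gold hub:** a top-view crop shows its bar still pointing at its pointer. I did not measure its angle in numbers.

**Contact:** the wrist force is near zero, the gripper is open and the tool is at 214 mm height.

**Disagreement:** the wrist camera put the axis 1 to 2 mm further towards -y than the top and scene cameras did. I split the difference, and the side force while gripping stayed around 6 N. No check failed.

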